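# Load the fuse tester and tilt up its screen

## Task

Load the fuse tester: take every large fuse lying on the bench and press it straight down into a free pair of spring clips on the tester, past the felt resistance until it snaps fully home at both ends, then stop pushing at once so that the ceramic saddles are not broken. Only when all the large fuses are in, raise the tester's stiff screen by its bar to 45 degrees and leave it standing there. Leave the small fuses and everything else on the bench where they are.

Things in the scene. Friction and masses are not known exactly. Their poses are not given: they have to be found in the camera images.
- fuse1_c (a point): Centre of a large loose fuse: white ceramic body, square bar 64 x 30 x 30 mm, with a round brass cap on each end (26 mm across, 28 mm long, coaxial); 120 mm long in all, 110 to 225 g. x runs along it; ends alike, any side may be up. It starts lying on the table left of the tester, centre 15 mm up; grip it across the body. Only three or four of the fuses are present.
- fuse2_c (a point): Centre of a large loose fuse: white ceramic body, square bar 64 x 30 x 30 mm, with a round brass cap on each end (26 mm across, 28 mm long, coaxial); 120 mm long in all, 110 to 225 g. x runs along it; ends alike, any side may be up. It starts lying on the table left of the tester, centre 15 mm up; grip it across the body. Only three or four of the fuses are present.
- fuse3_c (a point): Centre of a large loose fuse: white ceramic body, square bar 64 x 30 x 30 mm, with a round brass cap on each end (26 mm across, 28 mm long, coaxial); 120 mm long in all, 110 to 225 g. x runs along it; ends alike, any side may be up. It starts lying on the table left of the tester, centre 15 mm up; grip it across the body. Only three or four of the fuses are present.
- fuse4_c (a point): Centre of a large loose fuse: white ceramic body, square bar 64 x 30 x 30 mm, with a round brass cap on each end (26 mm across, 28 mm long, coaxial); 120 mm long in all, 110 to 225 g. x runs along it; ends alike, any side may be up. It starts lying on the table left of the tester, centre 15 mm up; grip it across the body. Only three or four of the fuses are present.
- clip1 (a point): Home of a fuse's centre in clip 1 of 4 (from the tester's -y side, 66 mm apart), 68 mm above the table; axes as the tester. The fuse lies along x, each cap between a pair of copper spring jaws 46 mm before and behind this point (14 mm wide along x: up to 6 mm off along x is all right). Any clip takes any large fuse. The jaws' flared tips end 22 mm above this point; the deck is 23 mm below it.
- clip2 (a point): Home of a fuse's centre in clip 2 of 4 (from the tester's -y side, 66 mm apart), 68 mm above the table; axes as the tester. The fuse lies along x, each cap between a pair of copper spring jaws 46 mm before and behind this point (14 mm wide along x: up to 6 mm off along x is all right). Any clip takes any large fuse. The jaws' flared tips end 22 mm above this point; the deck is 23 mm below it.
- clip3 (a point): Home of a fuse's centre in clip 3 of 4 (from the tester's -y side, 66 mm apart), 68 mm above the table; axes as the tester. The fuse lies along x, each cap between a pair of copper spring jaws 46 mm before and behind this point (14 mm wide along x: up to 6 mm off along x is all right). Any clip takes any large fuse. The jaws' flared tips end 22 mm above this point; the deck is 23 mm below it.
- clip4 (a point): Home of a fuse's centre in clip 4 of 4 (from the tester's -y side, 66 mm apart), 68 mm above the table; axes as the tester. The fuse lies along x, each cap between a pair of copper spring jaws 46 mm before and behind this point (14 mm wide along x: up to 6 mm off along x is all right). Any clip takes any large fuse. The jaws' flared tips end 22 mm above this point; the deck is 23 mm below it.
- tester: The fuse tester, a grey metal instrument fixed to the table, 300 mm (x) x 280 mm (y) x 45 mm high to its flat deck. Origin: centre of its underside; x points away from the robot at yaw 0, z up. The clips are on the near half of the deck (centres 75 mm towards the robot from the middle), the tilting screen is on the far half.
- saddles: White ceramic saddles under the fuse caps (origin as tester), tops 55 mm above the table. Snap: the jaws' mouth is 20 mm; caps touch the jaw lips with the fuse's centre 17 mm above home; pushing straight down takes up to about 12 N some 12 mm above home, then falls away; from 7 mm above home the jaws pull the fuse down on the saddles. Brittle: 60 N from a fuse breaks them.
- screen (a joint): Tilt angle of the tester's screen in rad: 0 lying flat, 0.785 = 45 degrees, stop at 1.4; it grows as the far edge, with the lifting bar, rises. A stiff friction hinge: it stays where it is left and takes about 6 N at the bar to move up. It starts between 0 and 0.15.
- screen_hinge (a point): Middle of the screen's hinge line, which runs along the tester's y, 72 mm above the table, at the near edge of the screen; axes as the tester.
- screen_bar (a point): Middle of the screen's lifting bar: a round steel bar, 12 mm diameter, 170 mm long along the tester's y, carried on two side arms (at its ends) 30 mm beyond the far edge of the screen panel, 110 mm from the hinge line. Screen flat: the bar's centre is 72 mm above the table and 27 mm above the deck, free all round. Its axes turn with the screen: x from hinge to bar.
- smallfuse1_c (a point): Centre of a small fuse of the same make lying on the table, 62 mm long, 14 mm square. It does not fit this tester's clips and is to be left where it is. x along it.
- smallfuse2_c (a point): Centre of a small fuse of the same make lying on the table, 62 mm long, 14 mm square. It does not fit this tester's clips and is to be left where it is. x along it.
- meter: Handheld white meter, 170 x 75 x 32 mm, lying on the table; origin under its centre. A bystander: leave it alone.
- tape: Roll of blue tape lying flat, 100 mm across, 25 mm high; origin under its centre. A bystander: leave it alone.
- cleaner: Upright white spray bottle, 60 mm across, 160 mm high; origin under its centre. A bystander: leave it alone.
- driver: Screwdriver lying on the table; origin under its middle. A bystander: leave it alone.
- carton: Cardboard carton, 90 x 150 x 50 mm; origin under its centre. A bystander: leave it alone.
- mug: White mug, 80 mm across, 90 mm high; origin under its centre. A bystander: leave it alone.

How it is judged:
On the way, in this order (a step that is already met when the one before it is completed fails the run):
1. every large fuse is snapped fully home in a clip (((horizontal distance between fuse1_c and clip1 below 0.012 m and z of fuse1_c in the frame of clip1 between -0.005 and 0.005 m and angle between the x axis of fuse1_c and the x axis of tester, either way round below 0.08 rad) or (horizontal distance between fuse1_c and clip2 below 0.012 m and z of fuse1_c in the frame of clip2 between -0.005 and 0.005 m and angle between the x axis of fuse1_c and the x axis of tester, either way round below 0.08 rad) or (horizontal distance between fuse1_c and clip3 below 0.012 m and z of fuse1_c in the frame of clip3 between -0.005 and 0.005 m and angle between the x axis of fuse1_c and the x axis of tester, either way round below 0.08 rad) or (horizontal distance between fuse1_c and clip4 below 0.012 m and z of fuse1_c in the frame of clip4 between -0.005 and 0.005 m and angle between the x axis of fuse1_c and the x axis of tester, either way round below 0.08 rad)) and ((horizontal distance between fuse2_c and clip1 below 0.012 m and z of fuse2_c in the frame of clip1 between -0.005 and 0.005 m and angle between the x axis of fuse2_c and the x axis of tester, either way round below 0.08 rad) or (horizontal distance between fuse2_c and clip2 below 0.012 m and z of fuse2_c in the frame of clip2 between -0.005 and 0.005 m and angle between the x axis of fuse2_c and the x axis of tester, either way round below 0.08 rad) or (horizontal distance between fuse2_c and clip3 below 0.012 m and z of fuse2_c in the frame of clip3 between -0.005 and 0.005 m and angle between the x axis of fuse2_c and the x axis of tester, either way round below 0.08 rad) or (horizontal distance between fuse2_c and clip4 below 0.012 m and z of fuse2_c in the frame of clip4 between -0.005 and 0.005 m and angle between the x axis of fuse2_c and the x axis of tester, either way round below 0.08 rad)) and ((horizontal distance between fuse3_c and clip1 below 0.012 m and z of fuse3_c in the frame of clip1 between -0.005 and 0.005 m and angle between the x axis of fuse3_c and the x axis of tester, either way round below 0.08 rad) or (horizontal distance between fuse3_c and clip2 below 0.012 m and z of fuse3_c in the frame of clip2 between -0.005 and 0.005 m and angle between the x axis of fuse3_c and the x axis of tester, either way round below 0.08 rad) or (horizontal distance between fuse3_c and clip3 below 0.012 m and z of fuse3_c in the frame of clip3 between -0.005 and 0.005 m and angle between the x axis of fuse3_c and the x axis of tester, either way round below 0.08 rad) or (horizontal distance between fuse3_c and clip4 below 0.012 m and z of fuse3_c in the frame of clip4 between -0.005 and 0.005 m and angle between the x axis of fuse3_c and the x axis of tester, either way round below 0.08 rad)) and ((horizontal distance between fuse4_c and clip1 below 0.012 m and z of fuse4_c in the frame of clip1 between -0.005 and 0.005 m and angle between the x axis of fuse4_c and the x axis of tester, either way round below 0.08 rad) or (horizontal distance between fuse4_c and clip2 below 0.012 m and z of fuse4_c in the frame of clip2 between -0.005 and 0.005 m and angle between the x axis of fuse4_c and the x axis of tester, either way round below 0.08 rad) or (horizontal distance between fuse4_c and clip3 below 0.012 m and z of fuse4_c in the frame of clip3 between -0.005 and 0.005 m and angle between the x axis of fuse4_c and the x axis of tester, either way round below 0.08 rad) or (horizontal distance between fuse4_c and clip4 below 0.012 m and z of fuse4_c in the frame of clip4 between -0.005 and 0.005 m and angle between the x axis of fuse4_c and the x axis of tester, either way round below 0.08 rad))), for 0.3 s.
2. the screen has been raised to about 45 degrees (value of joint screen between 0.66 and 0.91 rad and velocity of joint screen between -0.05 and 0.05 rad/s), for 0.3 s.
At the end, for the whole second after the job is handed in: Every large fuse present lies home in a clip of its own (centre within 5 mm in height and 12 mm sideways of the clip's home point, along the tester's x within 4.5 degrees), at rest, and the screen stands still at 45 degrees, give or take 7 (0.66 to 0.91 rad) (all of step 1 and all of step 2 and linear speed of each of fuse1, fuse2, fuse3, fuse4 below 0.03 m/s); the robot touches nothing.
It fails at once if a fuse is rammed down on the ceramic saddles with more than 60 N (contact force between any of fuse1, fuse2, fuse3, fuse4 and saddles above 60 N).
It fails at once if a small fuse is picked up (height (world z) of any of smallfuse1_c, smallfuse2_c above 0.05 m).
It fails at once if another object on the bench is moved more than 50 mm (distance of any of meter, tape, cleaner, driver, carton, mug from where it was at the start of the episode above 0.05 m).
Of fuse1, fuse2, fuse3, fuse4 only 3 to 4 are there at a start; the rules pass over those that are not, and their reading is None.
At some moment in a run one of fuse1, fuse2, fuse3, fuse4 may be knocked a few centimetres aside while the robot is not near it.
It also fails if it takes over 210 s, if anything falls off the work surface, if the arm or the gripper's body presses on something with over 40 N, if the wrist force passes 120 N, or if a joint passes its speed limit or range.

## Robot

A 6-joint arm with a two-finger parallel gripper is mounted at the origin on the work surface. World frame = base frame: x ahead of the robot, y to its left, z up, the work surface at z = 0. Lengths are in m, angles in rad, forces in N, time in s.
With the tool pointing down it reaches from about 0.25 to 0.85 m from the base axis. Payload 12.5 kg.
Tool frame: the origin (TCP) lies between the finger pads; the fingertips stand 17 mm ahead of it and the grasp point (between the pads) lies 2 mm behind it; z points along the fingers, y is the line along which they close (so a half turn about z gives the same grasp; the last joint's range is limited). The gripper opens to 93 mm and grips with 3 to 60 N. Pads are 15 mm wide; open, the fingers measure 128 mm over their backs; the gripper's body (75 mm by 188 mm) begins 65 mm behind the grasp point.
Start: joints at [1.024, 0.351, 1.652, -0, 1.139, -0.085], TCP at [0.245, 0.492, 0.236] pointing down, gripper open.
Joint ranges: [-2.75, 2.75], [-0.79, 2.1], [0.01, 2.65], [-1.57, 4.71], [0.07, 3.14], [-2.87, 2.87]. Speed limits (rad/s): [2.22, 2.22, 2.79, 3.14, 3.14, 3.14].

## Interface

Orientations are given as a rotation vector (axis times angle).
In Python, from plant import robot gives the robot as it stands.
- The arm moves only by the shell command python3 -m pendant 'ROWS' [FORCE]. ROWS is JSON, a list of rows, each a list of 3 entries, a list of its own where there are three numbers: the opening, from 0 (shut) to 1 (fully open), then the shift along the tool's x, y, z in mm, then the turn about the tool's z in degrees. In form: [[gripper, [x, y, z], spin], ...]. A call has 1 to 10 rows; each row shifts and turns the commanded pose from where the row before left it, along the tool's axes as they then stand; what a row does not reach is not made up. A row lasts 1/12 s, in which the tool goes at most 41.7 mm and 7.16 degrees, less where a joint would pass 70% of its speed; a pose out of reach is approached as far as the arm can. A call is refused whole if a number of a shift passes 41.7 or a number of a turn 7.16, either way. A call with a gripper value outside its range is refused whole. The fingers move at their own pace and stop on an object; FORCE is the grip in N (left out, the last holds). Time passes only in rows, so rows that do not move let the fingers close. It gives the time, the measured TCP pose, the force, the opening and the grip force at its end, in the units of the state.
- robot.sense(): the state, without advancing time (a new reading comes with each control period).
- robot.grab_frame(name): name is "scene" or "top" or "wrist"; returns the picture (420x560x3 uint8, red, green, blue); there is no depth.
- robot.camera_info(name): a dict with "fx", "fy", "cx", "cy" (pixels), "origin" and "attitude" of the camera in the world. Camera axes: x right, y up, looking along -z (the intrinsics and any distortion apply to the point x, -y, -z); pixel columns grow to the right and rows downward; lengths in m; the calibration is good to about 2 mm. A picture is of the moment at which its call begins: read the wrist's pose just before it. camera_info takes no time and is no camera call; for the wrist camera it gives the pose at the moment of the call.
- robot.sign_off(): hands the job in; it is judged then, once.
The state is a dict: "time_s": time; "qpos": joint angles; "qd": joint speeds; "joint_efforts": joint torques, N m; "ee_pos": TCP position; "tool_rot": TCP orientation; "ft_force": force on the tool from outside, world axes, zero at the start; "moment": the same for the moment, N m; "width": opening from 0.0 (shut) to 1.0 (fully open); "finger_force": force on a finger pad.
Only numpy, scipy, OpenCV 4.12 (cv2) and the standard library are available. Lean on these libraries where they do the work, as an engineer would, in place of code of your own. Each camera call takes 0.05 s, during which the arm holds its last target. There are 200 camera calls.

## Working session

There is one attempt and no reset: what is moved stays moved. The work goes in short steps, Python scripts to look and compute and a shell command to move; the robot and the scene stay as the last step left them, time stands still between calls to the robot, and variables do not carry over. Pictures are saved under pics/ and viewed, at most 14 in all, crops included, and the job is handed in when it is done.

```bash
ls; mkdir -p pics
python3 - <<'E'
from plant import robot
import cv2
s=robot.sense();print(s)
for n in("scene","top","wrist"):
    c=robot.camera_info(n);print(n,c)
    cv2.imwrite(f"pics/{n}0.png",robot.grab_frame(n)[:,:,::-1])
E
```

```text
pics
{'time_s': 0.0, 'qpos': array([ 1.02437150e+00,  3.51212881e-01,  1.65244904e+00,  1.21445356e-06,
        1.13907236e+00, -8.46017104e-02]), 'qd': array([-0.00086167,  0.00082662,  0.00061558,  0.00064047,  0.00031521,
        0.00168378]), 'joint_efforts': array([ 6.56819084e-04, -4.97325611e+01, -2.85254574e+01,  6.98930165e-02,
        2.57160718e-02, -8.08745813e-05]), 'ee_pos': array([0.2448752 , 0.49211117, 0.23510472]), 'tool_rot': array([-7.18919905e-01, -3.05786255e+00,  1.70400986e-03]), 'ft_force': array([-0.51302411,  0.03182275,  0.8560639 ]), 'moment': array([-0.00435578,  0.02307123,  0.04811477]), 'finger_force': 0.0, 'width': 0.9983044216446884}
scene {'fx': 395.3099898539335, 'fy': 395.3099898539335, 'cx': 286.2394838621632, 'cy': 211.26002760888971, 'origin': array([1.38877629, 0.09090383, 0.8385171 ]), 'attitude': array([0.66017818, 0.70846691, 1.55663863])}
top {'fx': 540.5282061221736, 'fy': 540.5282061221736, 'cx': 286.898117653802, 'cy': 208.54691194825915, 'origin': array([ 0.27338489, -0.0134988 ,  1.48900885]), 'attitude': array([ 0.13474722, -0.11886959, -1.58914835])}
wrist {'fx': 292.96542203790005, 'fy': 292.96542203790005, 'cx': 280.562877998767, 'cy': 207.1728290296192, 'origin': array([0.1786918 , 0.52562012, 0.38424545]), 'attitude': array([-0.24262596, -0.14975452,  1.10339322])}
```

View pics/top0.png

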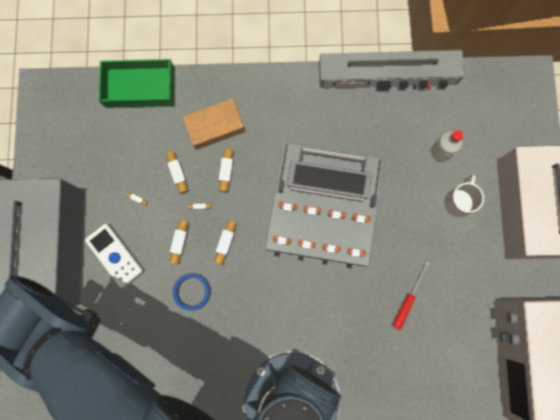

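View pics/scene0.png

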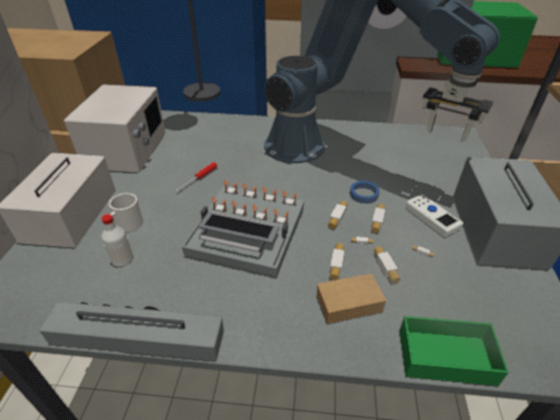

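The top view shows four large fuses at about (177,172), (227,170), (179,241) and (226,242), and small ones at (137,198) and (199,206). The tester sits around (325,205), slightly rotated, with all 8 saddles empty. The scene view agrees.

```bash
cat > h.py <<'E'
import numpy as np, cv2
from scipy.spatial.transform import Rotation as R
from plant import robot
def ray(ci,u,v):
    d=np.array([(u-ci["cx"])/ci["fx"],-(v-ci["cy"])/ci["fy"],-1.])
    return np.array(ci["origin"]),R.from_rotvec(ci["attitude"]).apply(d)
def onplane(ci,u,v,z):
    o,d=ray(ci,u,v);return o+d*(z-o[2])/d[2]
def tri(obs):
    A=np.zeros((3,3));b=np.zeros(3);P=[]
    for ci,u,v in obs:
        o,d=ray(ci,u,v);d=d/np.linalg.norm(d);M=np.eye(3)-np.outer(d,d);A+=M;b+=M@o;P.append((o,M))
    x=np.linalg.solve(A,b);return x,[np.linalg.norm(M@(x-o)) for o,M in P]
def proj(ci,p):
    q=R.from_rotvec(ci["attitude"]).inv().apply(np.asarray(p)-ci["origin"])
    return ci["cx"]+ci["fx"]*q[0]/-q[2], ci["cy"]-ci["fy"]*q[1]/-q[2]
def brass(im,smin=90,vmin=60,hr=(3,25)):
    h=cv2.cvtColor(im,cv2.COLOR_RGB2HSV)
    return ((h[...,0]>=hr[0])&(h[...,0]<=hr[1])&(h[...,1]>smin)&(h[...,2]>vmin)).astype(np.uint8)
def comps(m,amin=15):
    n,l,s,c=cv2.connectedComponentsWithStats(m)
    return [(c[i].round(1).tolist(),int(s[i,4])) for i in range(1,n) if s[i,4]>=amin]
E
python3 - <<'E'
from h import *
for n in("top","scene"):
    im=cv2.imread(f"pics/{n}0.png")[:,:,::-1].copy();ci=robot.camera_info(n)
    for c,a in comps(brass(im,hr=(0,25)),8): print(n,c,a,onplane(ci,*c,.02).round(3)[:2])
t=cv2.imread("pics/top0.png")[130:280,110:400]
cv2.imwrite("pics/tc.png",cv2.resize(t,(800,414),interpolation=cv2.INTER_CUBIC))
E
```

```text
top [487.4, 26.3] 7939 [ 1.034 -0.594]
top [428.2, 85.3] 22 [ 0.859 -0.411]
top [213.4, 123.2] 1869 [0.762 0.202]
top [457.3, 135.3] 116 [ 0.709 -0.483]
top [228.1, 153.0] 76 [0.674 0.16 ]
top [170.9, 155.8] 74 [0.669 0.321]
top [223.7, 185.9] 90 [0.58  0.173]
top [182.1, 186.9] 93 [0.58  0.289]
top [128.2, 194.3] 16 [0.562 0.438]
top [144.0, 202.0] 19 [0.54  0.394]
top [280.6, 204.0] 20 [0.525 0.016]
top [189.8, 206.4] 16 [0.524 0.267]
top [208.0, 205.8] 19 [0.525 0.216]
top [293.5, 206.1] 21 [ 0.519 -0.02 ]
top [305.4, 208.2] 21 [ 0.512 -0.052]
top [318.2, 210.2] 22 [ 0.506 -0.087]
top [330.0, 212.2] 22 [ 0.499 -0.119]
top [342.8, 214.4] 25 [ 0.492 -0.154]
top [354.6, 216.4] 21 [ 0.486 -0.186]
top [367.7, 218.2] 25 [ 0.48  -0.222]
top [182.6, 224.8] 86 [0.474 0.286]
top [230.5, 225.6] 81 [0.468 0.154]
top [274.9, 238.2] 21 [0.431 0.033]
top [287.6, 240.4] 20 [ 0.424 -0.001]
top [299.6, 242.4] 21 [ 0.418 -0.034]
top [312.4, 244.6] 21 [ 0.411 -0.069]
top [324.6, 246.4] 21 [ 0.405 -0.102]
top [337.8, 248.5] 24 [ 0.399 -0.137]
top [349.6, 250.4] 21 [ 0.393 -0.169]
top [362.9, 252.7] 26
[... 911 characters left out ...]
0.19 ]
scene [243.9, 206.1] 9 [ 0.421 -0.13 ]
scene [254.5, 207.5] 17 [ 0.424 -0.095]
scene [380.6, 205.6] 19 [0.37  0.311]
scene [264.3, 210.6] 9 [ 0.436 -0.062]
scene [275.6, 211.8] 15 [ 0.438 -0.025]
scene [285.9, 214.4] 9 [0.447 0.009]
scene [106.9, 218.5] 99 [ 0.527 -0.541]
scene [332.7, 222.7] 72 [0.47  0.156]
scene [375.4, 226.8] 73 [0.475 0.287]
scene [353.4, 239.6] 15 [0.538 0.218]
scene [370.4, 240.6] 13 [0.537 0.268]
scene [339.3, 246.1] 34 [0.57  0.176]
scene [378.1, 249.8] 42 [0.573 0.287]
scene [431.3, 253.9] 9 [0.573 0.437]
scene [349.1, 296.8] 2466 [0.749 0.2  ]
scene [393.2, 275.4] 78 [0.665 0.32 ]
scene [27.8, 353.2] 17 [ 0.98  -0.517]
scene [3.7, 385.3] 168 [ 1.054 -0.524]
```

View pics/tc.png

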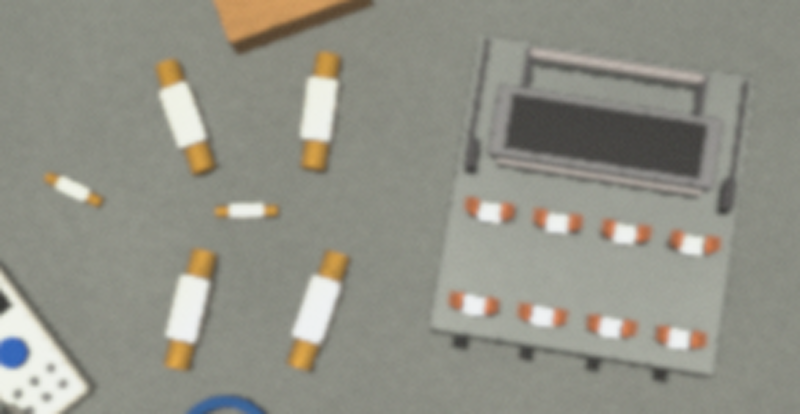

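```bash
cat >> h.py <<'E'
def to(p,yawx=None):
    """tool-axis shift (mm) from measured pose to world TCP p; spin (deg) to tool-x heading yawx (deg)"""
    s=robot.sense();T=R.from_rotvec(s["tool_rot"]).as_matrix()
    d=T.T@(np.asarray(p)-s["ee_pos"])*1e3
    a=np.degrees(np.arctan2(T[1,0],T[0,0]))
    sp=None if yawx is None else round(float(-((yawx-a+180)%360-180)),2)
    print("t",round(s["time_s"],2),"pos",(s["ee_pos"]*1e3).round(1),"toolx",a.round(2),"tilt",np.degrees(np.arccos(-T[2,2])).round(2),"shift",d.round(1),"spin",sp,"F",s["ft_force"].round(1))
    if yawx is not None:
        c=np.radians(yawx);X=np.array([np.cos(c),np.sin(c),0]);Z=np.array([0,0,-1.]);d2=np.array([X,np.cross(Z,X),Z])@(np.asarray(p)-s["ee_pos"])*1e3
        print("shift after spin",d2.round(1))
E
python3 - <<'E'
from h import *
from scipy.optimize import least_squares
ci=robot.camera_info("top");im=cv2.imread("pics/top0.png")[:,:,::-1].copy()
J=[c for c,a in comps(brass(im,hr=(0,25)),8) if 270<c[0]<370 and 200<c[1]<255]
far=sorted([c for c in J if c[1]<c[0]*.17+170]);near=sorted([c for c in J if c not in far]);print(len(far),len(near))
obs=[(np.array(r[2*i])+r[2*i+1])/2 for r in(near,far) for i in range(4)]
loc=[(sx*.046-.075,(1.5-i)*.066) for sx in(-1,1) for i in range(4)]
for h in(.07,.08,.09):
    def f(q):
        c,s=np.cos(q[2]),np.sin(q[2])
        return np.ravel([np.array(proj(ci,[q[0]+c*x-s*y,q[1]+s*x+c*y,h]))-o for (x,y),o in zip(loc,obs)])
    r=least_squares(f,[.5,-.1,-.18]);print(h,r.x.round(4),abs(r.fun).max().round(2),np.degrees(r.x[2]))
c=robot.camera_info("wrist");print("look",R.from_rotvec(c["attitude"]).apply([0,0,-1]),"up",R.from_rotvec(c["attitude"]).apply([0,1,0]))
to([.47,-.09,.25],169)
E
```

```text
8 8
0.07 [ 0.5229 -0.1054 -0.1868] 0.29 -10.705022822343976
0.08 [ 0.5217 -0.1049 -0.1868] 0.16 -10.703967607823387
0.09 [ 0.5204 -0.1043 -0.1868] 0.41 -10.702896993891285
look [ 0.23944153 -0.11922369 -0.9635629 ] up [-0.86328309  0.42801398 -0.26748148]
t 0.15 pos [244.9 492.2 235.3] toolx 153.54 tilt 0.05 shift [-460.9 -420.9  -14.4] spin -15.46 F [-1.4  0.3  0.5]
shift after spin [-332.  -528.6  -14.7]
```

```bash
python3 -m pendant '[[1,[-30,-28,-1],0],[1,[-30,-28,-1],0],[1,[-30,-28,-1],0],[1,[-30,-28,-1],0],[1,[-30,-28,-1],0],[1,[-30,-28,-1],0],[1,[-30,-28,-1],0],[1,[-30,-28,-1],0],[1,[-30,-28,-1],0],[1,[-30,-28,-1],0]]' 40
python3 -m pendant '[[1,[-30,-28,-1],0],[1,[-30,-28,-1],0],[1,[-30,-28,-1],0],[1,[-30,-28,-1],0],[1,[-30,-28,-1],0],[1,[0,0,0],-5],[1,[0,0,0],-5],[1,[0,0,0],-5.7],[1,[0,0,0],0],[1,[0,0,0],0]]'
python3 - <<'E'
from h import *
np.save("w1.npy",robot.camera_info("wrist"),allow_pickle=True)
cv2.imwrite("pics/w1.png",robot.grab_frame("wrist")[:,:,::-1])
to([.39,-.09,.25],169.3)
E
```

```text
time_s: 0.98
ee_pos: [0.389, 0.1061, 0.2458]
tool_rot: [0.719, 3.058, 0.0]
ft_force: [1.0, 1.1, -0.1]
width: 0.999
finger_force: 0.0
time_s: 1.82
ee_pos: [0.4607, -0.0841, 0.2505]
tool_rot: [-0.299, -3.127, -0.0]
ft_force: [0.0, 0.5, 0.3]
width: 0.999
finger_force: 0.0
t 1.87 pos [460.7 -84.  250.6] toolx 169.06 tilt 0.01 shift [ 68.3 -19.3   0.6] spin -0.24 F [-0.1  0.4  0.9]
shift after spin [ 68.4 -19.    0.6]
```

View pics/w1.png

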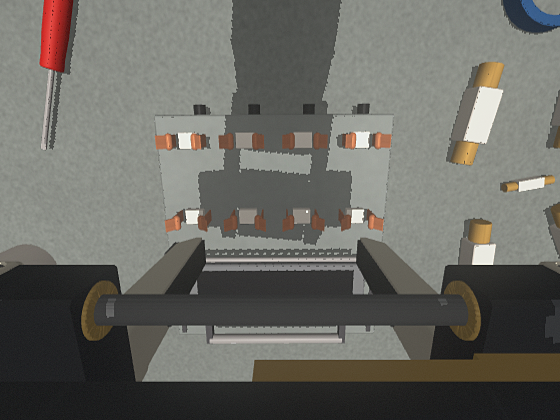

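The wrist view shows the tester's eight jaw pairs, near row at row ≈140 (cols 184, 245, 302, 361) and far row ≈216 (cols 192, 248, 303, 352). They are all free.

Run:
```python
from h import *
from scipy.optimize import least_squares
ci=np.load("w1.npy",allow_pickle=True).item();im=cv2.imread("pics/w1.png")[:,:,::-1].copy()
J=[c for c,a in comps(brass(im,hr=(0,14),smin=80,vmin=35),40) if 150<c[0]<390 and 120<c[1]<235];print(J)
sad=[(184,141),(245,140),(302,140),(361,141),(192,216),(248,215),(304,214),(352,216)]
q=[.5217,-.1049,-.1868]
loc=[(sx*.046-.075,(i-1.5)*.066) for sx in(-1,1) for i in range(4)]
def P(q,h): 
    c,s=np.cos(q[2]),np.sin(q[2]);return np.array([proj(ci,[q[0]+c*x-s*y,q[1]+s*x+c*y,h]) for x,y in loc])
print("saddle pred",P(q,.055).round(0).tolist());print("jaw80 pred",P(q,.08).round(0).tolist())
near=sorted([c for c in J if c[1]<180]);far=sorted([c for c in J if c[1]>=180])
if len(near)==8==len(far):
    obs=np.array([(np.array(r[2*i])+r[2*i+1])/2 for r in(near,far) for i in range(4)])
    for h in(.06,.07,.08,.09):
        r=least_squares(lambda q:(P(q,h)-obs).ravel(),q);print(h,r.x.round(4),abs(r.fun).max().round(2))
    r=least_squares(lambda p:(P(p[:3],p[3])-obs).ravel(),q+[.08]);print(r.x.round(4),abs(r.fun).max())
```

```text
[[165.1, 141.4], [226.1, 141.3], [257.5, 140.9], [288.0, 140.7], [319.6, 140.6], [349.2, 140.2], [381.7, 140.2], [197.6, 141.1], [288.0, 221.8], [317.1, 221.9], [344.3, 220.6], [374.1, 221.2], [174.1, 222.1], [204.0, 220.9], [230.5, 222.3], [260.0, 222.4]]
saddle pred [[186.0, 141.0], [243.0, 141.0], [301.0, 141.0], [358.0, 141.0], [193.0, 218.0], [246.0, 218.0], [300.0, 218.0], [353.0, 217.0]]
jaw80 pred [[179.0, 143.0], [240.0, 142.0], [302.0, 142.0], [364.0, 142.0], [186.0, 224.0], [244.0, 224.0], [301.0, 224.0], [358.0, 224.0]]
0.06 [ 0.5229 -0.1035 -0.1844] 4.97
0.07 [ 0.5215 -0.103  -0.1844] 2.26
0.08 [ 0.52   -0.1024 -0.1843] 1.27
0.09 [ 0.5185 -0.1019 -0.1842] 4.35
[ 0.5205 -0.1026 -0.1843  0.0763] 0.7138608618905096
```

```bash
cat >> h.py <<'E'
def fuses_top():
    """large-fuse cap blobs -> list of (centre xy at z=.015, yaw deg)"""
    ci=robot.camera_info("top");im=robot.grab_frame("top")
    B=[c for c,a in comps(brass(im,hr=(0,25)),40) if a<110 and 100<c[0]<262 and 140<c[1]<330]
    P=[onplane(ci,*c,.018)[:2] for c in B];out=[]
    for i in range(len(P)):
        for j in range(i):
            d=P[i]-P[j]
            if .08<np.linalg.norm(d)<.105:
                if d[0]<0:d=-d
                out.append(((P[i]+P[j])/2,np.degrees(np.arctan2(d[1],d[0]))))
    return out
E
python3 - <<'E'
from h import *
for c,y in fuses_top(): print(c.round(4),y.round(1))
w=np.load("w1.npy",allow_pickle=True).item();im=cv2.imread("pics/w1.png")[:,:,::-1].copy()
W=[c for c,a in comps(brass(im,hr=(5,25)),100) if 440<c[0]<520 and 50<c[1]<180];print(W,[onplane(w,*c,.018).round(4)[:2].tolist() for c in W])
t=robot.camera_info("top")
for a,b in zip(sorted(W,key=lambda c:c[1]),[(219.2,258.3),(230.5,225.6)]): print(tri([(w,*a),(t,*b)]))
E
```

```text
[0.6272 0.1668] -7.6
[0.6252 0.3053] 19.6
[0.4241 0.1701] -19.1
[0.4279 0.2973] -13.1
[[488.8, 74.3], [464.7, 152.3]] [[0.3765, 0.1872], [0.4647, 0.1567]]
(array([0.37794959, 0.18508369, 0.02171146]), [np.float64(0.0013978760286377555), np.float64(0.0013978760286378125)])
(array([0.4661059 , 0.15457743, 0.02126381]), [np.float64(0.0020431563232092905), np.float64(0.0020431563232092913)])
```

```bash
python3 -m pendant '[[1,[0,0,0],4.2],[1,[0,0,0],4.2],[1,[15,28.4,14],0],[1,[15,28.4,14],0],[1,[15,28.4,14],0],[1,[15,28.4,14],0],[1,[15,28.4,14],0],[1,[15,28.4,14],0],[1,[15,28.4,14],0],[1,[15.6,28.4,14],0]]'
python3 - <<'E'
from h import *
to([.422,.1705,.0215],160.7)
np.save("w2.npy",robot.camera_info("wrist"),allow_pickle=True)
cv2.imwrite("pics/w2.png",robot.grab_frame("wrist")[:,:,::-1])
E
```

```text
time_s: 2.75
ee_pos: [0.4209, 0.1718, 0.1382]
tool_rot: [0.526, 3.097, 0.0]
ft_force: [-0.2, -0.3, 0.5]
width: 0.999
finger_force: 0.0
t 2.75 pos [420.9 171.8 138.2] toolx 160.72 tilt 0.03 shift [ -1.4  -0.9 116.7] spin 0.02 F [-0.2 -0.3  0.5]
shift after spin [ -1.4  -0.8 116.7]
```

View pics/w2.png

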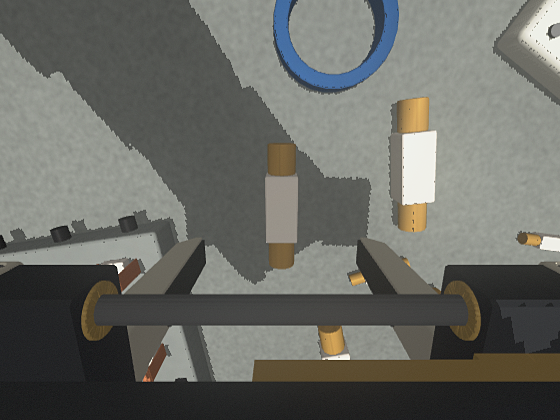

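The wrist view shows fuse D straight below, aligned with the tool: ends at (282,143) and (281,269), body 266–298 px wide.

```bash
python3 - <<'E'
from h import *
w=np.load("w2.npy",allow_pickle=True).item()
a,b=onplane(w,282,143,.015),onplane(w,281,269,.015);print(a,b,(a+b)/2,np.linalg.norm(a-b))
to((a+b)[:2].tolist()/np.array(2.) if 0 else np.r_[((a+b)/2)[:2],.0215],160.7)
E
python3 -m pendant '[[1,[-1,-0.5,30],0],[1,[0,0,30],0],[1,[0,0,30],0],[1,[0,0,20],0],[1,[0,0,6.7],0],[0,[0,0,0],0],[0,[0,0,0],0],[0,[0,0,0],0],[0,[0,0,0],0],[0,[0,0,0],0]]' 40
python3 -m pendant '[[0,[0,0,0],0],[0,[0,0,0],0],[0,[0,0,0],0],[0,[0,0,0],0]]'
```

```text
[0.36580247 0.19293473 0.015     ] [0.48479965 0.15059278 0.015     ] [0.42530106 0.17176376 0.015     ] 0.12630585715454506
t 2.8 pos [419.1 175.2 136. ] toolx 160.8 tilt 0.15 shift [ -7.3  -1.1 114.4] spin 0.1 F [-3.1  0.2 -2.2]
shift after spin [ -7.   -1.1 114.5]
time_s: 3.63
ee_pos: [0.4227, 0.1694, 0.0229]
tool_rot: [0.523, 3.096, 0.001]
ft_force: [-1.0, 0.2, 0.8]
width: 0.689
finger_force: 0.0
time_s: 3.97
ee_pos: [0.4222, 0.1693, 0.022]
tool_rot: [0.523, 3.098, 0.0]
ft_force: [0.0, -0.1, 0.6]
width: 0.404
finger_force: 0.0
```

```bash
python3 -m pendant '[[0,[0,0,0],0],[0,[0,0,0],0],[0,[0,0,0],0],[0,[0,0,0],0]]' 40
python3 -m pendant '[[0,[0,0,-25],0],[0,[0,0,-40],0],[0,[0,0,-40],0],[0,[0,0,-40],0],[0,[0,0,0],0],[0,[0,0,0],0],[0,[0,0,0],0],[0,[0,0,0],0]]'
python3 - <<'E'
from h import *
to([.422,.1705,.17],160.7)
np.save("w3.npy",robot.camera_info("wrist"),allow_pickle=True)
cv2.imwrite("pics/w3.png",robot.grab_frame("wrist")[:,:,::-1])
for c,y in fuses_top(): print(c.round(4),y.round(1))
E
```

```text
time_s: 4.3
ee_pos: [0.4223, 0.1694, 0.022]
tool_rot: [0.523, 3.098, 0.0]
ft_force: [0.1, 0.8, 0.9]
width: 0.321
finger_force: 40.0
time_s: 4.97
ee_pos: [0.4213, 0.169, 0.1654]
tool_rot: [-0.522, -3.095, 0.002]
ft_force: [-0.8, 0.0, -2.6]
width: 0.32
finger_force: 40.0
t 4.97 pos [421.3 169.  165.4] toolx 160.84 tilt 0.17 shift [-0.2  1.7 -4.6] spin 0.14 F [-0.8  0.  -2.6]
shift after spin [-0.2  1.7 -4.6]
[0.6271 0.1668] -7.6
[0.6251 0.3053] 19.7
```

View pics/w3.png

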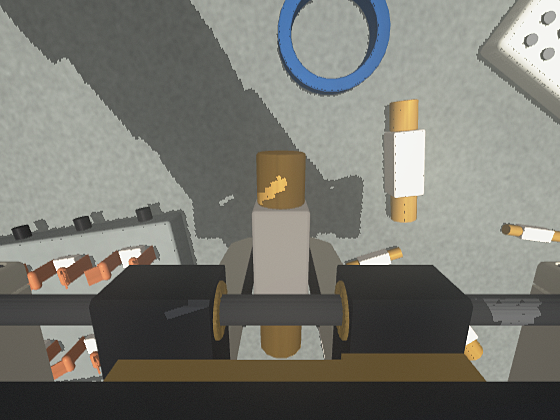

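The fuse is held: near end at (281,151), body/cap seam at row 205, far end at about row 357.

Run:
```python
from h import *
w=np.load("w3.npy",allow_pickle=True).item();s=robot.sense();T=R.from_rotvec(s["tool_rot"])
for u,v,dz in[(281,151,.013),(281,151,0),(281,205,.015),(281,357,.013),(281,357,0)]:
    p=onplane(w,u,v,s["ee_pos"][2]-.007+dz);print(v,dz,(T.inv().apply(p-s["ee_pos"])*1e3).round(1))
q=[.521,-.1037,-.1855]
for i in range(4):
    x,y=-.075,(i-1.5)*.066;c,sn=np.cos(q[2]),np.sin(q[2]);print("clip",i+1,round(q[0]+c*x-sn*y,4),round(q[1]+sn*x+c*y,4))
    to([q[0]+c*x-sn*y,q[1]+sn*x+c*y,.165],169.37)
```

```text
151 0.013 [62.6  0.5 -5.9]
151 0 [61.6  0.5  7.1]
205 0.015 [36.3  0.5 -7.9]
357 0.013 [-57.    0.7  -6.1]
357 0 [-69.    0.7   6.8]
clip 1 0.429 -0.1872
t 5.07 pos [421.5 169.  165.5] toolx 160.84 tilt 0.17 shift [-124.1 -334.     0.8] spin -8.53 F [-0.1 -0.8 -2.6]
shift after spin [ -73.1 -348.7    0.5]
clip 2 0.4412 -0.1223
t 5.07 pos [421.5 169.  165.5] toolx 160.84 tilt 0.17 shift [-114.3 -268.7    0.7] spin -8.53 F [-0.1 -0.8 -2.6]
shift after spin [ -73.1 -282.7    0.5]
clip 3 0.4534 -0.0574
t 5.07 pos [421.5 169.  165.5] toolx 160.84 tilt 0.17 shift [-104.5 -203.5    0.6] spin -8.53 F [-0.1 -0.8 -2.6]
shift after spin [ -73.1 -216.7    0.5]
clip 4 0.4655 0.0074
t 5.07 pos [421.5 169.  165.5] toolx 160.84 tilt 0.17 shift [ -94.7 -138.2    0.5] spin -8.53 F [-0.1 -0.8 -2.6]
shift after spin [ -73.1 -150.7    0.5]
```

```bash
python3 -m pendant '[[0,[0,0,0],-4.25],[0,[0,0,0],-4.25],[0,[-8.4,-38.8,0],0],[0,[-8.4,-38.8,0],0],[0,[-8.4,-38.8,0],0],[0,[-8.4,-38.8,0],0],[0,[-8.4,-38.8,0],0],[0,[-8.4,-38.8,0],0],[0,[-8.4,-38.8,0],0],[0,[-8.4,-38.8,0],0]]'
python3 -m pendant '[[0,[-8.8,-38.8,0],0],[0,[0,0,25],0],[0,[0,0,25],0],[0,[0,0,0],0],[0,[0,0,0],0],[0,[0,0,0],0]]'
python3 - <<'E'
from h import *
to([.432,-.1878,.11],169.37)
np.save("w4.npy",robot.camera_info("wrist"),allow_pickle=True)
cv2.imwrite("pics/w4.png",robot.grab_frame("wrist")[:,:,::-1])
E
```

```text
time_s: 5.9
ee_pos: [0.4301, -0.1501, 0.166]
tool_rot: [-0.292, -3.126, -0.001]
ft_force: [0.9, -0.2, -2.0]
width: 0.319
finger_force: 40.0
time_s: 6.4
ee_pos: [0.4326, -0.1878, 0.1175]
tool_rot: [-0.291, -3.128, -0.0]
ft_force: [0.7, 1.1, -2.2]
width: 0.32
finger_force: 40.0
t 6.4 pos [ 432.6 -187.8  117.5] toolx 169.38 tilt 0.01 shift [ 0.5 -0.1  7.5] spin 0.01 F [ 0.7  1.1 -2.2]
shift after spin [ 0.5 -0.1  7.5]
```

View pics/w4.png

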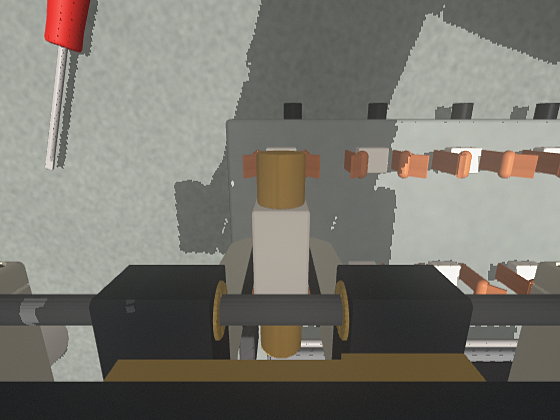

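The jaws around the near cap span cols 243–320 (mid 281.5) and the cap spans 257–305 (mid 281), so it is laterally centred.

```bash
python3 - <<'E'
from h import *
w=np.load("w4.npy",allow_pickle=True).item();s=robot.sense();T=R.from_rotvec(s["tool_rot"])
for u,v in((247,152),(247,164),(247,177),(317,164)): print((T.inv().apply(onplane(w,u,v,.08)-s["ee_pos"])*1e3).round(1))
E
python3 -m pendant '[[0,[0,0,10],0],[0,[0,0,10],0],[0,[0,0,3],0],[0,[0,0,0],0],[0,[0,0,0],0]]'
python3 -m pendant '[[0,[0,0,1.5],0],[0,[0,0,1.5],0],[0,[0,0,0],0]]' 
python3 -m pendant '[[0,[0,0,1.5],0],[0,[0,0,1.5],0],[0,[0,0,0],0]]'
```

```text
[ 58.5 -20.6  37.8]
[ 51.  -20.9  37.8]
[ 42.7 -21.1  37.8]
[51.1 23.6 37.8]
time_s: 6.87
ee_pos: [0.4322, -0.1878, 0.0937]
tool_rot: [-0.292, -3.127, -0.0]
ft_force: [-0.2, -0.4, -1.7]
width: 0.323
finger_force: 40.0
time_s: 7.12
ee_pos: [0.4326, -0.1878, 0.0912]
tool_rot: [0.292, 3.127, 0.0]
ft_force: [1.0, 3.9, 2.2]
width: 0.318
finger_force: 40.0
time_s: 7.37
ee_pos: [0.433, -0.188, 0.0886]
tool_rot: [0.292, 3.126, -0.0]
ft_force: [1.7, 4.7, 6.0]
width: 0.324
finger_force: 40.0
```

```bash
python3 -m pendant '[[0,[0,1,0],0],[0,[0,0,1.5],0],[0,[0,0,0],0]]'
python3 -m pendant '[[0,[0,0,1.5],0],[0,[0,0,1.5],0],[0,[0,0,0],0]]'
python3 -m pendant '[[0,[0,0,1.5],0],[0,[0,0,1.5],0],[0,[0,0,0],0]]'
```

```text
time_s: 7.62
ee_pos: [0.4332, -0.1876, 0.0872]
tool_rot: [0.291, 3.126, -0.002]
ft_force: [0.1, -0.3, 7.0]
width: 0.318
finger_force: 40.0
time_s: 7.87
ee_pos: [0.4334, -0.1876, 0.0842]
tool_rot: [0.291, 3.125, -0.002]
ft_force: [2.0, -0.8, 3.2]
width: 0.321
finger_force: 40.0
time_s: 8.12
ee_pos: [0.4333, -0.1876, 0.0807]
tool_rot: [0.291, 3.126, -0.002]
ft_force: [5.1, -2.3, -4.8]
width: 0.315
finger_force: 40.0
```

```bash
python3 -m pendant '[[0,[0,0,1.5],0],[0,[0,0,1.5],0],[0,[0,0,0],0]]'
python3 -m pendant '[[0,[0,0,1.5],0],[0,[0,0,0],0]]'
```

```text
time_s: 8.37
ee_pos: [0.4327, -0.1873, 0.0769]
tool_rot: [0.292, 3.127, -0.001]
ft_force: [6.0, -4.9, -11.0]
width: 0.319
finger_force: 40.0
time_s: 8.53
ee_pos: [0.4321, -0.1871, 0.0752]
tool_rot: [-0.292, -3.127, 0.0]
ft_force: [3.6, -5.6, -10.5]
width: 0.32
finger_force: 40.0
```

```bash
python3 -m pendant '[[0.5,[0,0,0],0],[0.5,[0,0,0],0],[0.5,[0,0,0],0],[0.5,[0,0,-10],0],[0.5,[0,0,-30],0],[0.5,[0,0,-40],0],[0.5,[0,0,0],0],[0.5,[0,0,0],0]]'
python3 - <<'E'
from h import *
to([.428,.297,.14],166.9)
np.save("w5.npy",robot.camera_info("wrist"),allow_pickle=True)
cv2.imwrite("pics/w5.png",robot.grab_frame("wrist")[:,:,::-1])
for c,y in fuses_top(): print(c.round(4),y.round(1))
E
```

```text
time_s: 9.2
ee_pos: [0.4333, -0.1874, 0.1583]
tool_rot: [0.291, 3.124, -0.003]
ft_force: [-0.5, 0.4, -0.6]
width: 0.499
finger_force: 0.0
t 9.2 pos [ 433.3 -187.4  158.3] toolx 169.35 tilt 0.25 shift [ 94.8 475.1  17.2] spin 2.45 F [-0.5  0.4 -0.6]
shift after spin [115.  470.5  18.3]
[0.6272 0.167 ] -7.8
[0.625  0.3053] 19.9
[0.4279 0.2972] -13.0
```

View pics/w5.png

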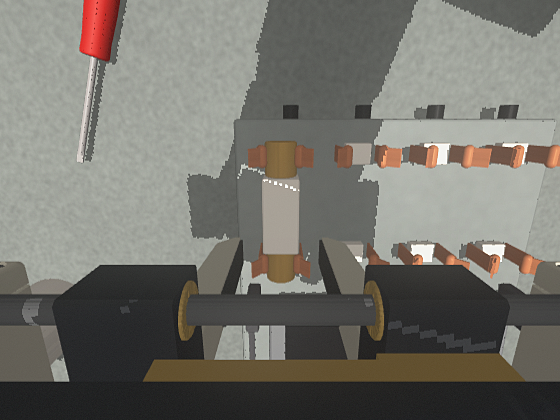

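Clip 1's fuse is seated level: body rows 178–254, caps centred in the jaws at (281,160) and (283,265).

```bash
python3 -m pendant '[[0.5,[0,0,0],2.4],[0.7,[9.6,39,1.5],0],[0.7,[9.6,39,1.5],0],[0.7,[9.6,39,1.5],0],[0.7,[9.6,39,1.5],0],[0.7,[9.6,39,1.5],0],[0.7,[9.6,39,1.5],0],[0.7,[9.6,39,1.5],0],[0.7,[9.6,39,1.5],0],[0.7,[9.6,39,1.5],0]]'
python3 -m pendant '[[0.7,[9.6,39,1.5],0],[0.7,[9.6,39,1.5],0],[0.7,[9.6,39,1.5],0],[0.7,[0,0,0],0],[0.7,[0,0,0],0],[0.7,[0,0,0],0]]'
python3 - <<'E'
from h import *
to([.428,.296,.0215],166.9)
w=robot.camera_info("wrist");im=robot.grab_frame("wrist")
B=[c for c,a in comps(brass(im,hr=(5,25)),150) if 230<c[0]<330 and c[1]<290];print(B)
P=[onplane(w,*c,.02) for c in B];print(np.round(P,4));d=P[0]-P[1];print(np.degrees(np.arctan2(d[1],d[0])),(P[0]+P[1])/2)
E
```

```text
time_s: 10.13
ee_pos: [0.4264, 0.1763, 0.1414]
tool_rot: [-0.357, -3.119, 0.001]
ft_force: [0.7, -1.8, -0.6]
width: 0.696
finger_force: 0.0
time_s: 10.63
ee_pos: [0.4253, 0.2943, 0.1369]
tool_rot: [-0.356, -3.119, 0.002]
ft_force: [0.3, 0.0, 1.0]
width: 0.701
finger_force: 0.0
t 10.63 pos [425.3 294.3 136.9] toolx 166.97 tilt 0.14 shift [ -2.5   2.5 115.4] spin 0.07 F [0.3 0.  1. ]
shift after spin [ -2.3   2.3 115.4]
[[286.3, 157.4], [285.7, 254.5]]
[[0.3808 0.3101 0.02  ]
 [0.4732 0.2888 0.02  ]]
166.99294456549208 [0.42700734 0.29945463 0.02      ]
```

```bash
python3 -m pendant '[[0.7,[-3,3.5,30],0],[0.7,[0,0,35],0],[0.7,[0,0,30],0],[0.7,[0,0,15],0],[0.7,[0,0,5],0],[0,[0,0,0],0],[0,[0,0,0],0],[0,[0,0,0],0],[0,[0,0,0],0],[0,[0,0,0],0]]' 40
python3 -m pendant '[[0,[0,0,0],0],[0,[0,0,0],0],[0,[0,0,0],0],[0,[0,0,0],0]]' 40
```

```text
time_s: 11.52
ee_pos: [0.4302, 0.2979, 0.0239]
tool_rot: [0.357, 3.12, 0.001]
ft_force: [0.8, 0.5, 1.1]
width: 0.391
finger_force: 0.0
time_s: 11.85
ee_pos: [0.43, 0.2979, 0.0236]
tool_rot: [0.357, 3.12, 0.001]
ft_force: [-0.7, -0.7, 6.6]
width: 0.321
finger_force: 40.0
```

```bash
python3 -m pendant '[[0,[0,0,-30],0],[0,[0,0,-40],0],[0,[0,0,-40],0],[0,[0,0,-31],-2.4],[0,[-8.5,-37.3,0],0],[0,[-8.5,-37.3,0],0],[0,[-8.5,-37.3,0],0],[0,[-8.5,-37.3,0],0],[0,[-8.5,-37.3,0],0],[0,[-8.5,-37.3,0],0]]'
python3 -m pendant '[[0,[-8.5,-37.3,0],0],[0,[-8.5,-37.3,0],0],[0,[-8.5,-37.3,0],0],[0,[-8.5,-37.3,0],0],[0,[-8.5,-37.3,0],0],[0,[0,0,20],0],[0,[0,0,25],0],[0,[0,0,0],0],[0,[0,0,0],0],[0,[0,0,0],0]]'
python3 - <<'E'
from h import *
to([.4465,-.1230,.096],169.37)
w=robot.camera_info("wrist");im=robot.grab_frame("wrist");cv2.imwrite("pics/w6.png",im[:,:,::-1])
np.save("w6.npy",w,allow_pickle=True)
print([c for c in comps(brass(im,hr=(0,25),smin=80,vmin=35),100) if c[0][1]<230])
for c,y in fuses_top(): print(c.round(4),y.round(1))
E
```

```text
time_s: 12.68
ee_pos: [0.4379, 0.0667, 0.164]
tool_rot: [0.291, 3.128, -0.0]
ft_force: [0.8, 0.4, -2.1]
width: 0.324
finger_force: 40.0
time_s: 13.52
ee_pos: [0.4461, -0.1226, 0.1198]
tool_rot: [0.291, 3.128, -0.0]
ft_force: [0.1, 0.8, -1.3]
width: 0.319
finger_force: 40.0
t 13.52 pos [ 446.1 -122.6  119.8] toolx 169.38 tilt 0.03 shift [-0.5 -0.3 23.8] spin 0.01 F [ 0.1  0.8 -1.3]
shift after spin [-0.5 -0.3 23.8]
[([1.6, 18.5], 168), ([178.2, 163.5], 2784), ([280.3, 170.1], 3344), ([354.7, 161.0], 545), ([407.9, 161.6], 806), ([450.1, 160.2], 810), ([505.8, 161.1], 1210)]
[0.6272 0.167 ] -7.8
[0.625  0.3052] 19.8
```

View pics/w6.png

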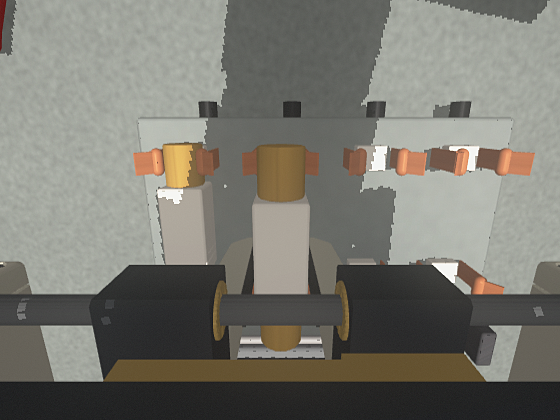

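Cap (257–305) is centred in clip 2's jaws (243–319). The seam is 8 rows nearer the camera than for fuse 1, so I shift −2 mm in tool x.

```bash
python3 -m pendant '[[0,[-2,0.3,10],0],[0,[0,0,10],0],[0,[0,0,4],0],[0,[0,0,0],0],[0,[0,0,1.5],0],[0,[0,0,1.5],0],[0,[0,0,0],0]]'
python3 -m pendant '[[0,[0,0,1.5],0],[0,[0,0,1.5],0],[0,[0,0,0],0]]'
python3 -m pendant '[[0,[0,0,1.5],0],[0,[0,0,1.5],0],[0,[0,0,0],0]]'
```

```text
time_s: 14.2
ee_pos: [0.4481, -0.1231, 0.0922]
tool_rot: [0.292, 3.127, -0.0]
ft_force: [-0.7, -2.3, 1.9]
width: 0.319
finger_force: 40.0
time_s: 14.45
ee_pos: [0.4485, -0.1232, 0.0897]
tool_rot: [0.292, 3.126, -0.001]
ft_force: [0.4, -1.6, 6.4]
width: 0.319
finger_force: 40.0
time_s: 14.7
ee_pos: [0.4487, -0.1233, 0.0867]
tool_rot: [0.291, 3.125, -0.001]
ft_force: [2.8, -1.1, 4.7]
width: 0.317
finger_force: 40.0
```

Lateral force is small. Home TCP is about 0.0766.

```bash
python3 -m pendant '[[0,[0,0,1.5],0],[0,[0,0,1.5],0],[0,[0,0,0],0]]'
python3 -m pendant '[[0,[0,0,1.5],0],[0,[0,0,1.5],0],[0,[0,0,0],0]]'
python3 -m pendant '[[0,[0,0,1.5],0],[0,[0,0,0],0]]'
```

```text
time_s: 14.95
ee_pos: [0.4487, -0.1233, 0.0834]
tool_rot: [0.292, 3.125, -0.001]
ft_force: [3.7, -2.8, -2.2]
width: 0.324
finger_force: 40.0
time_s: 15.2
ee_pos: [0.4481, -0.1231, 0.0795]
tool_rot: [0.292, 3.127, -0.0]
ft_force: [6.4, -3.8, -8.8]
width: 0.322
finger_force: 40.0
time_s: 15.37
ee_pos: [0.4475, -0.1229, 0.0777]
tool_rot: [-0.292, -3.128, -0.0]
ft_force: [4.4, -4.4, -10.8]
width: 0.32
finger_force: 40.0
```

```bash
python3 -m pendant '[[0.5,[0,0,0],0],[0.5,[0,0,0],0],[0.5,[0,0,0],0],[0.5,[0,0,-10],0],[0.5,[0,0,-30],0],[0.5,[0,0,-30],0],[0.5,[0,0,0],-2.9],[0.7,[-15.5,34.5,0],0],[0.7,[-15.5,34.5,0],0],[0.7,[-15.5,34.5,0],0]]'
python3 -m pendant '[[0.7,[-15.5,34.5,0],0],[0.7,[-15.5,34.5,0],0],[0.7,[-15.5,34.5,0],0],[0.7,[-15.5,34.5,0],0],[0.7,[-15.5,34.5,0],0],[0.7,[-15.5,34.5,0],0],[0.7,[0,0,0],0],[0.7,[0,0,0],0],[0.7,[0,0,0],0]]'
python3 - <<'E'
from h import *
to([.627,.166,.022],172.3)
w=robot.camera_info("wrist");im=robot.grab_frame("wrist");cv2.imwrite("pics/w7.png",im[:,:,::-1])
B=[c for c,a in comps(brass(im,hr=(5,25)),150) if 230<c[0]<330 and c[1]<290];print(B)
P=[onplane(w,*c,.02) for c in B];print(np.round(P,4))
if len(P)==2:d=P[0]-P[1];print(np.degrees(np.arctan2(d[1],d[0])),(P[0]+P[1])/2)
for c,y in fuses_top(): print(c.round(4),y.round(1))
E
```

```text
time_s: 16.2
ee_pos: [0.5083, -0.0255, 0.1497]
tool_rot: [0.215, 3.133, 0.0]
ft_force: [0.9, 0.4, -0.0]
width: 0.663
finger_force: 0.0
time_s: 16.95
ee_pos: [0.6273, 0.1656, 0.1487]
tool_rot: [-0.212, -3.134, 0.001]
ft_force: [0.5, -1.5, 0.5]
width: 0.699
finger_force: 0.0
t 16.95 pos [627.3 165.6 148.7] toolx 172.26 tilt 0.05 shift [  0.3   0.4 126.7] spin -0.04 F [ 0.5 -1.5  0.5]
shift after spin [  0.4   0.3 126.7]
[[325.5, 86.9], [283.8, 152.8], [283.5, 246.4], [313.4, 282.9]]
[[0.5264 0.2197 0.02  ]
 [0.5784 0.1757 0.02  ]
 [0.672  0.1631 0.02  ]
 [0.7175 0.1891 0.02  ]]
```

```bash
python3 -m pendant '[[0.7,[0,1.5,36],0],[0.7,[0,0,40],0],[0.7,[0,0,30],0],[0.7,[0,0,15],0],[0.7,[0,0,5],0],[0,[0,0,0],0],[0,[0,0,0],0],[0,[0,0,0],0],[0,[0,0,0],0],[0,[0,0,0],0]]' 40
python3 -m pendant '[[0,[0,0,0],0],[0,[0,0,0],0],[0,[0,0,0],0],[0,[0,0,0],0]]' 40
```

```text
time_s: 17.88
ee_pos: [0.6287, 0.1676, 0.0237]
tool_rot: [0.212, 3.133, 0.001]
ft_force: [-0.2, -0.3, 0.3]
width: 0.39
finger_force: 0.0
time_s: 18.22
ee_pos: [0.6285, 0.1676, 0.0233]
tool_rot: [0.212, 3.133, 0.001]
ft_force: [-1.3, 0.3, 6.4]
width: 0.322
finger_force: 40.0
```

```bash
python3 -m pendant '[[0,[0,0,-30],0],[0,[0,0,-40],0],[0,[0,0,-40],0],[0,[0,0,-31],2.9],[0,[17.9,-36.2,0],0],[0,[17.9,-36.2,0],0],[0,[17.9,-36.2,0],0],[0,[17.9,-36.2,0],0],[0,[17.9,-36.2,0],0],[0,[17.9,-36.2,0],0]]'
python3 -m pendant '[[0,[17.9,-36.2,0],0],[0,[0,0,20],0],[0,[0,0,25],0],[0,[0,0,0],0],[0,[0,0,0],0],[0,[0,0,0],0]]'
python3 - <<'E'
from h import *
to([.459,-.0583,.096],169.37)
w=robot.camera_info("wrist");im=robot.grab_frame("wrist");cv2.imwrite("pics/w8.png",im[:,:,::-1])
for c,y in fuses_top(): print(c.round(4),y.round(1))
E
```

```text
time_s: 19.05
ee_pos: [0.4807, -0.0272, 0.1634]
tool_rot: [-0.291, -3.128, 0.0]
ft_force: [0.9, 0.1, -1.6]
width: 0.322
finger_force: 40.0
time_s: 19.55
ee_pos: [0.4585, -0.0583, 0.1193]
tool_rot: [0.291, 3.128, -0.0]
ft_force: [0.0, -0.5, -1.9]
width: 0.321
finger_force: 40.0
t 19.55 pos [458.5 -58.3 119.3] toolx 169.37 tilt 0.02 shift [-0.5  0.  23.3] spin 0.0 F [ 0.  -0.5 -1.9]
shift after spin [-0.5  0.  23.3]
[0.6251 0.3053] 19.7
```

View pics/w8.png

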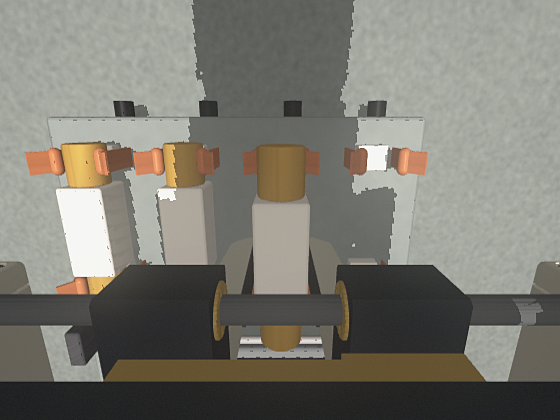

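Fuses 1 and 2 are seated in clips 1 and 2. The held cap (257–305) is centred over clip 3's jaws (243–319), with the seam at row 198.

```bash
python3 -m pendant '[[0,[-1.5,0,10],0],[0,[0,0,10],0],[0,[0,0,4],0],[0,[0,0,0],0],[0,[0,0,1.5],0],[0,[0,0,1.5],0],[0,[0,0,0],0]]'
python3 -m pendant '[[0,[0,0,1.5],0],[0,[0,0,1.5],0],[0,[0,0,0],0]]'
python3 -m pendant '[[0,[0,0,1.5],0],[0,[0,0,1.5],0],[0,[0,0,0],0]]'
python3 -m pendant '[[0,[0,0,1.5],0],[0,[0,0,1.5],0],[0,[0,0,0],0]]'
```

```text
time_s: 20.23
ee_pos: [0.4599, -0.0586, 0.0917]
tool_rot: [0.292, 3.127, 0.0]
ft_force: [-1.0, 3.7, 2.4]
width: 0.317
finger_force: 40.0
time_s: 20.48
ee_pos: [0.4603, -0.0587, 0.0892]
tool_rot: [0.292, 3.126, 0.0]
ft_force: [0.5, 3.9, 5.0]
width: 0.319
finger_force: 40.0
time_s: 20.73
ee_pos: [0.4606, -0.0587, 0.0862]
tool_rot: [0.292, 3.125, -0.0]
ft_force: [2.6, 3.7, 4.7]
width: 0.32
finger_force: 40.0
time_s: 20.98
ee_pos: [0.4606, -0.0587, 0.0828]
tool_rot: [0.292, 3.125, -0.0]
ft_force: [4.9, 3.4, -2.7]
width: 0.322
finger_force: 40.0
```

```bash
python3 -m pendant '[[0,[0,0,1.5],0],[0,[0,0.5,1.5],0],[0,[0,0,0],0]]'
python3 -m pendant '[[0,[0,0,1.5],0],[0,[0,0,0],0]]'
python3 -m pendant '[[0.5,[0,0,0],0],[0.5,[0,0,0],0],[0.5,[0,0,0],0],[0.5,[0,0,-10],0],[0.5,[0,0,-30],0],[0.5,[0,0,-30],0],[0.5,[0,0,0],0]]'
python3 - <<'E'
from h import *
F=fuses_top()
for c,y in F: print(c.round(4),y.round(1))
to([.625,.3043,.14],199.7)
E
```

```text
time_s: 21.23
ee_pos: [0.4601, -0.0584, 0.0791]
tool_rot: [0.291, 3.127, -0.001]
ft_force: [6.5, -0.2, -9.0]
width: 0.322
finger_force: 40.0
time_s: 21.4
ee_pos: [0.4595, -0.0583, 0.0773]
tool_rot: [-0.292, -3.128, 0.0]
ft_force: [5.7, -0.7, -11.8]
width: 0.322
finger_force: 40.0
time_s: 21.98
ee_pos: [0.4618, -0.0587, 0.1531]
tool_rot: [0.291, 3.121, -0.002]
ft_force: [1.2, -1.0, 0.7]
width: 0.499
finger_force: 0.0
[0.6251 0.3051] 19.6
t 22.03 pos [460.9 -58.6 150.9] toolx 169.34 tilt 0.3 shift [-94.1 386.9  11.2] spin -30.36 F [0.4 0.6 0. ]
shift after spin [-276.8  286.3   10.9]
```

```bash
python3 -m pendant '[[0.5,[-9.4,38.7,1],0],[0.7,[-9.4,38.7,1],0],[0.7,[-9.4,38.7,1],0],[0.7,[-9.4,38.7,1],0],[0.7,[-9.4,38.7,1],0],[0.7,[-9.4,38.7,1],0],[0.7,[-9.4,38.7,1],0],[0.7,[-9.4,38.7,1],0],[0.7,[-9.4,38.7,1],0],[0.7,[-9.4,38.7,1],0]]'
python3 -m pendant '[[0.7,[0,0,0],-6],[0.7,[0,0,0],-6],[0.7,[0,0,0],-6],[0.7,[0,0,0],-6],[0.7,[0,0,0],-6.3],[0.7,[0,0,0],0],[0.7,[0,0,0],0]]'
python3 - <<'E'
from h import *
to([.625,.3043,.022],199.7)
w=robot.camera_info("wrist");im=robot.grab_frame("wrist")
B=[c for c,a in comps(brass(im,hr=(5,25)),150) if 230<c[0]<330 and c[1]<290];print(B)
P=[onplane(w,*c,.02) for c in B];print(np.round(P,4))
if len(P)==2:d=P[0]-P[1];print(np.degrees(np.arctan2(d[1],d[0])),(P[0]+P[1])/2)
E
```

```text
time_s: 22.87
ee_pos: [0.6235, 0.3065, 0.137]
tool_rot: [-0.291, -3.127, 0.001]
ft_force: [0.4, 0.6, 0.6]
width: 0.7
finger_force: 0.0
time_s: 23.45
ee_pos: [0.6232, 0.3045, 0.1373]
tool_rot: [0.53, -3.095, 0.0]
ft_force: [-0.1, -0.1, 0.4]
width: 0.696
finger_force: 0.0
t 23.45 pos [623.2 304.5 137.3] toolx -160.56 tilt 0.07 shift [ -1.7  -0.8 115.3] spin -0.26 F [-0.1 -0.1  0.4]
shift after spin [ -1.6  -0.8 115.3]
[[279.5, 90.5], [283.3, 157.2], [283.1, 253.9]]
[[0.5264 0.2696 0.02  ]
 [0.5782 0.2916 0.02  ]
 [0.6673 0.3232 0.02  ]]
```

```bash
python3 -m pendant '[[0.7,[-1,0.5,30],0],[0.7,[0,0,35],0],[0.7,[0,0,30],0],[0.7,[0,0,15],0],[0.7,[0,0,4.5],0],[0,[0,0,0],0],[0,[0,0,0],0],[0,[0,0,0],0],[0,[0,0,0],0],[0,[0,0,0],0]]' 40
python3 -m pendant '[[0,[0,0,0],0],[0,[0,0,0],0],[0,[0,0,0],0],[0,[0,0,0],0]]' 40
python3 - <<'E'
from h import *
to([.473,.006,.164],169.37)
E
```

```text
time_s: 24.33
ee_pos: [0.6249, 0.3057, 0.0248]
tool_rot: [-0.535, 3.094, 0.001]
ft_force: [-0.3, 0.4, 0.1]
width: 0.391
finger_force: 0.0
time_s: 24.67
ee_pos: [0.6247, 0.3058, 0.0243]
tool_rot: [-0.536, 3.095, 0.001]
ft_force: [-1.7, -0.1, 7.2]
width: 0.318
finger_force: 40.0
t 24.67 pos [624.7 305.8  24.3] toolx -160.36 tilt 0.06 shift [ 243.5 -231.3 -140. ] spin 30.27 F [-1.7 -0.1  7.2]
shift after spin [  93.8 -322.6 -139.7]
```

```bash
python3 -m pendant '[[0,[0,0,-30],0],[0,[0,0,-40],6],[0,[0,0,-40],6],[0,[0,0,-30],6],[0,[0,0,0],6],[0,[0,0,0],6.27],[0,[10.5,-35.8,0],0],[0,[10.5,-35.8,0],0],[0,[10.5,-35.8,0],0],[0,[10.5,-35.8,0],0]]'
python3 -m pendant '[[0,[10.5,-35.8,0],0],[0,[10.5,-35.8,0],0],[0,[10.5,-35.8,0],0],[0,[10.5,-35.8,0],0],[0,[10.5,-35.8,0],0],[0,[0,0,20],0],[0,[0,0,25],0],[0,[0,0,0],0],[0,[0,0,0],0],[0,[0,0,0],0]]'
python3 - <<'E'
from h import *
to([.471,.0065,.096],169.37)
w=robot.camera_info("wrist");im=robot.grab_frame("wrist");cv2.imwrite("pics/w9.png",im[:,:,::-1])
E
```

```text
time_s: 25.5
ee_pos: [0.5553, 0.1712, 0.1631]
tool_rot: [-0.29, -3.128, 0.001]
ft_force: [0.1, -1.2, -1.6]
width: 0.319
finger_force: 40.0
time_s: 26.33
ee_pos: [0.4725, 0.0065, 0.1193]
tool_rot: [0.29, 3.128, -0.0]
ft_force: [-0.9, -0.2, -1.4]
width: 0.318
finger_force: 40.0
t 26.33 pos [472.5   6.5 119.3] toolx 169.4 tilt 0.03 shift [ 1.5 -0.3 23.3] spin 0.03 F [-0.9 -0.2 -1.4]
shift after spin [ 1.5 -0.3 23.3]
```

View pics/w9.png

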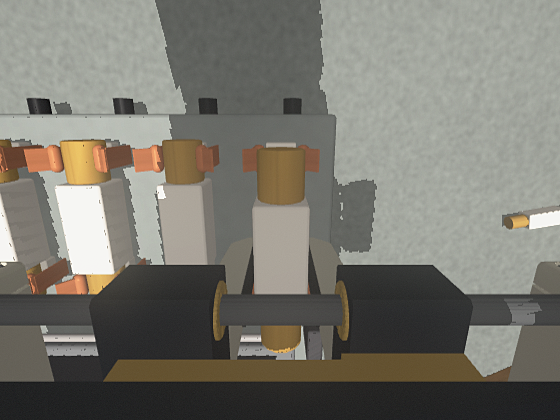

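Three fuses are seated. The held cap (257–305) is centred over clip 4's jaws (243–320).

```bash
python3 -m pendant '[[0,[1,0,10],0],[0,[0,0,10],0],[0,[0,0,3.5],0],[0,[0,0,0],0],[0,[0,0,1.5],0],[0,[0,0,1.5],0],[0,[0,0,0],0]]'
python3 -m pendant '[[0,[0,0,1.5],0],[0,[0,0,1.5],0],[0,[0,0,0],0]]'
python3 -m pendant '[[0,[0,0,1.5],0],[0,[0,0,1.5],0],[0,[0,0,0],0]]'
python3 -m pendant '[[0,[0,0,1.5],0],[0,[0,0,1.5],0],[0,[0,0,0],0]]'
```

```text
time_s: 26.97
ee_pos: [0.4715, 0.0065, 0.0924]
tool_rot: [0.291, 3.127, 0.0]
ft_force: [0.0, 2.1, 2.9]
width: 0.319
finger_force: 40.0
time_s: 27.22
ee_pos: [0.4719, 0.0065, 0.0898]
tool_rot: [0.291, 3.126, 0.0]
ft_force: [0.4, 0.6, 5.8]
width: 0.317
finger_force: 40.0
time_s: 27.47
ee_pos: [0.4722, 0.0064, 0.0868]
tool_rot: [0.291, 3.125, 0.0]
ft_force: [2.5, 2.3, 3.7]
width: 0.316
finger_force: 40.0
time_s: 27.72
ee_pos: [0.4722, 0.0064, 0.0832]
tool_rot: [0.291, 3.125, 0.0]
ft_force: [4.9, 1.5, -4.8]
width: 0.32
finger_force: 40.0
```

```bash
python3 -m pendant '[[0,[0,0,1.5],0],[0,[0,0,1.5],0],[0,[0,0,0],0],[0,[0,0,1],0],[0,[0,0,0],0]]'
python3 -m pendant '[[0.5,[0,0,0],0],[0.5,[0,0,0],0],[0.5,[0,0,0],0],[0.5,[0,0,-10],0],[0.5,[0,0,-40],0],[0.5,[0,0,-40],0],[0.5,[0,0,-40],0],[0.5,[0,0,-40],0],[0.5,[0,0,0],0],[0.5,[0,0,0],0]]'
python3 - <<'E'
from h import *
w=robot.camera_info("wrist");np.save("wa.npy",w,allow_pickle=True);print(w["origin"]);cv2.imwrite("pics/wa.png",robot.grab_frame("wrist")[:,:,::-1])
im=robot.grab_frame("scene");cv2.imwrite("pics/s1.png",cv2.resize(im[160:290,170:330],(800,650))[:600,:,::-1])
t=robot.camera_info("top")
for z in(.072,.082): print(onplane(t,333.5,153.7,z),onplane(t,327,194,.072),onplane(t,302,149,z),onplane(t,365,158,z))
to([.6,-.12,.2],169.37)
E
```

```text
time_s: 28.13
ee_pos: [0.4709, 0.0065, 0.0782]
tool_rot: [-0.291, -3.128, -0.0]
ft_force: [6.1, 1.2, -10.2]
width: 0.322
finger_force: 40.0
time_s: 28.97
ee_pos: [0.4716, 0.0064, 0.2514]
tool_rot: [0.291, 3.124, -0.0]
ft_force: [0.1, 0.3, -0.9]
width: 0.5
finger_force: 0.0
[0.39820814 0.02044343 0.40012777]
[ 0.65062346 -0.13050323  0.072     ] [ 0.54046859 -0.10933204  0.072     ] [ 0.66577484 -0.04591065  0.072     ] [ 0.6366436  -0.21478333  0.072     ]
[ 0.64796124 -0.12967752  0.082     ] [ 0.54046859 -0.10933204  0.072     ] [ 0.6630057  -0.04568192  0.082     ] [ 0.63408004 -0.21336284  0.082     ]
t 29.07 pos [470.4   6.5 248.5] toolx 169.37 tilt 0.06 shift [-150.7 -100.4   48.4] spin -0.0 F [ 0.  -1.  -0.6]
shift after spin [-150.7 -100.4   48.5]
```

View pics/s1.png

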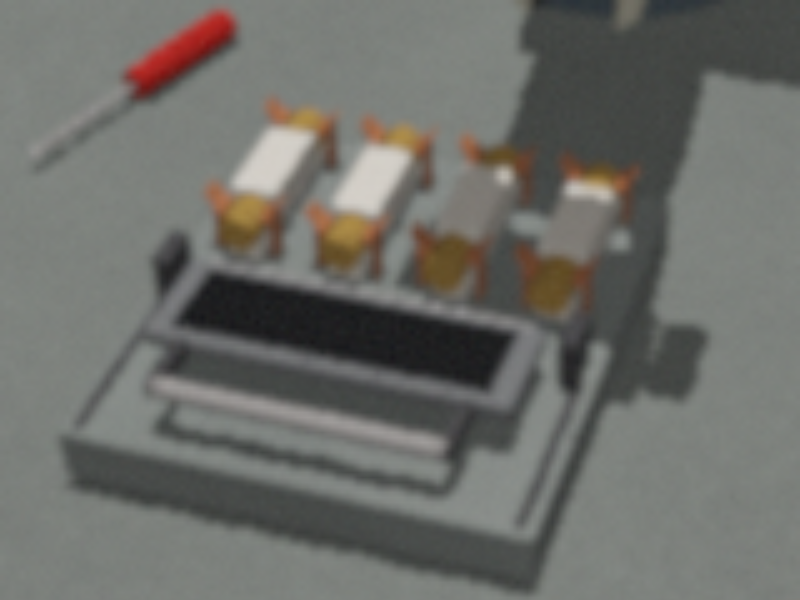

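All four fuses sit equally low in their jaws in the scene crop. The lifting bar runs from (150,383) to (447,445) in the crop, which is (200,236.6) to (259.4,249) in the full picture.

Run:
```python
from h import *
t=robot.camera_info("top");s=robot.camera_info("scene")
for a,b in(((302,149),(259.4,249)),((365,158),(200,236.6)),((333.5,153.7),(229.7,242.8))): print(tri([(t,*a),(s,*b)]))
print(robot.sense()["qpos"].round(2))
to([.648,-.130,.17],79.4)
```

```text
(array([ 0.66340369, -0.04378219,  0.07958218]), [np.float64(0.0019704171318131072), np.float64(0.001970417131813058)])
(array([ 0.63427973, -0.21214041,  0.07973264]), [np.float64(0.0015615438412077344), np.float64(0.0015615438412077138)])
(array([ 0.64832729, -0.12754018,  0.07887921]), [np.float64(0.0024199675828230267), np.float64(0.0024199675828230596)])
[-0.09  0.19  1.83 -0.    1.12 -1.47]
t 29.07 pos [470.4   6.5 248.5] toolx 169.37 tilt 0.06 shift [-199.8 -101.4   78.3] spin 89.97 F [ 0.  -1.  -0.6]
shift after spin [-101.5  199.6   78.5]
```

```bash
python3 -m pendant '[[0.5,[-33.3,-16.9,9],0],[0.5,[-33.3,-16.9,9],0],[0.5,[-33.3,-16.9,9],0],[0.5,[-33.3,-16.9,9],0],[0.5,[-33.3,-16.9,9],0],[0.5,[-33.3,-16.9,9],0],[0.5,[0,0,0],6.9],[0.5,[0,0,0],6.9],[0.5,[0,0,0],6.9],[0.5,[0,0,0],6.9]]'
python3 -m pendant '[[0.2,[0,0,0],6.9],[0.2,[0,0,0],6.9],[0.2,[0,0,0],6.9],[0.2,[0,0,0],6.9],[0.2,[0,0,0],6.9],[0.2,[0,0,0],6.9],[0.2,[0,0,0],6.9],[0.2,[0,0,0],6.9],[0.2,[0,0,0],7.1],[0.2,[0,0,0],0]]'
python3 -m pendant '[[0.2,[0,0,20],0],[0.2,[0,0,20],0],[0.2,[0,0,0],0],[0.2,[0,0,0],0],[0.2,[0,0,0],0]]' 25
python3 - <<'E'
from h import *
to([.648,-.130,.17],79.4)
w=robot.camera_info("wrist");np.save("wb.npy",w,allow_pickle=True);cv2.imwrite("pics/wb.png",robot.grab_frame("wrist")[:,:,::-1])
E
```

```text
time_s: 29.9
ee_pos: [0.6479, -0.13, 0.1924]
tool_rot: [-1.037, -2.961, 0.001]
ft_force: [0.0, 0.8, 0.2]
width: 0.498
finger_force: 0.0
time_s: 30.73
ee_pos: [0.6479, -0.1299, 0.1929]
tool_rot: [-2.42, -1.999, 0.003]
ft_force: [-0.7, -0.2, -0.6]
width: 0.202
finger_force: 0.0
time_s: 31.15
ee_pos: [0.6489, -0.1301, 0.1554]
tool_rot: [2.414, 2.01, 0.0]
ft_force: [0.3, -0.0, -0.0]
width: 0.2
finger_force: 0.0
t 31.15 pos [ 648.9 -130.1  155.4] toolx 79.58 tilt 0.0 shift [ -0.1  -0.9 -14.6] spin 0.18 F [ 0.3 -0.  -0. ]
shift after spin [ -0.1  -0.9 -14.6]
```

View pics/wb.png

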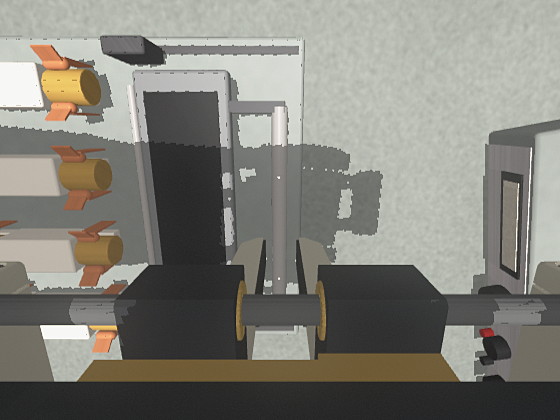

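The bar is centred between the fingers: bar cols 273–287, fingertips' inner edges at 265 and 297. The panel edge is at col 232, clear of the left finger.

```bash
python3 -m pendant '[[0.2,[0,0,20],0],[0.2,[0,0,20],0],[0.2,[0,0,10],0],[0.2,[0,0,0],0],[0.2,[0,0,0],0]]' 25
python3 -m pendant '[[0.2,[0,0,6],0],[0.2,[0,0,6],0],[0.2,[0,0,6],0],[0.2,[0,0,0],0],[0.2,[0,0,0],0]]'
python3 -m pendant '[[0,[0,0,0],0],[0,[0,0,0],0],[0,[0,0,0],0],[0,[0,0,0],0],[0,[0,0,0],0]]' 30
```

```text
time_s: 31.62
ee_pos: [0.649, -0.1301, 0.1056]
tool_rot: [2.415, 2.009, 0.0]
ft_force: [1.1, -0.9, -0.4]
width: 0.2
finger_force: 0.0
time_s: 32.03
ee_pos: [0.6486, -0.13, 0.0866]
tool_rot: [-2.416, -2.008, 0.0]
ft_force: [0.8, -0.0, 1.1]
width: 0.199
finger_force: 0.0
time_s: 32.45
ee_pos: [0.6477, -0.1299, 0.0868]
tool_rot: [-2.414, -2.007, 0.003]
ft_force: [-5.2, 0.7, 2.0]
width: 0.117
finger_force: 30.0
```

```bash
python3 -m pendant '[[0,[0,-0.3,-4],0],[0,[0,-0.5,-3.9],0],[0,[0,-0.6,-3.9],0],[0,[0,-0.7,-3.9],0],[0,[0,-0.9,-3.9],0],[0,[0,-1,-3.8],0],[0,[0,-1.2,-3.8],0],[0,[0,-1.3,-3.7],0],[0,[0,0,0],0],[0,[0,0,0],0]]'
python3 - <<'E'
from h import *
to([.6477,-.1299,.0868],79.4)
E
```

```text
time_s: 33.28
ee_pos: [0.6422, -0.1288, 0.1188]
tool_rot: [-2.416, -2.008, 0.0]
ft_force: [-6.9, 2.4, -0.9]
width: 0.12
finger_force: 30.0
t 33.28 pos [ 642.2 -128.8  118.8] toolx 79.47 tilt 0.01 shift [-0.1  5.6 32. ] spin 0.07 F [-6.9  2.4 -0.9]
shift after spin [-0.1  5.6 32. ]
```

```bash
python3 -m pendant '[[0,[0,-2,-3.7],0],[0,[0,-1.6,-3.7],0],[0,[0,-1.7,-3.6],0],[0,[0,-1.8,-3.5],0],[0,[0,-2,-3.4],0],[0,[0,-2.1,-3.4],0],[0,[0,-2.2,-3.3],0],[0,[0,-2.3,-3.2],0],[0,[0,0,0],0],[0,[0,0,0],0]]'
python3 - <<'E'
from h import *
to([.6477,-.1299,.0868],79.4)
w=robot.camera_info("wrist");np.save("wc.npy",w,allow_pickle=True);cv2.imwrite("pics/wc.png",robot.grab_frame("wrist")[:,:,::-1])
im=robot.grab_frame("scene");cv2.imwrite("pics/s2.png",cv2.resize(im[150:270,170:330],(800,600))[:,:,::-1])
E
```

```text
time_s: 34.12
ee_pos: [0.6284, -0.1262, 0.1478]
tool_rot: [2.413, 2.006, 0.005]
ft_force: [4.8, 0.5, 4.7]
width: 0.12
finger_force: 30.0
t 34.12 pos [ 628.4 -126.2  147.8] toolx 79.47 tilt 0.29 shift [-0.1 19.3 61.1] spin 0.07 F [4.8 0.5 4.7]
shift after spin [-0.  19.7 61. ]
```

View pics/s2.png

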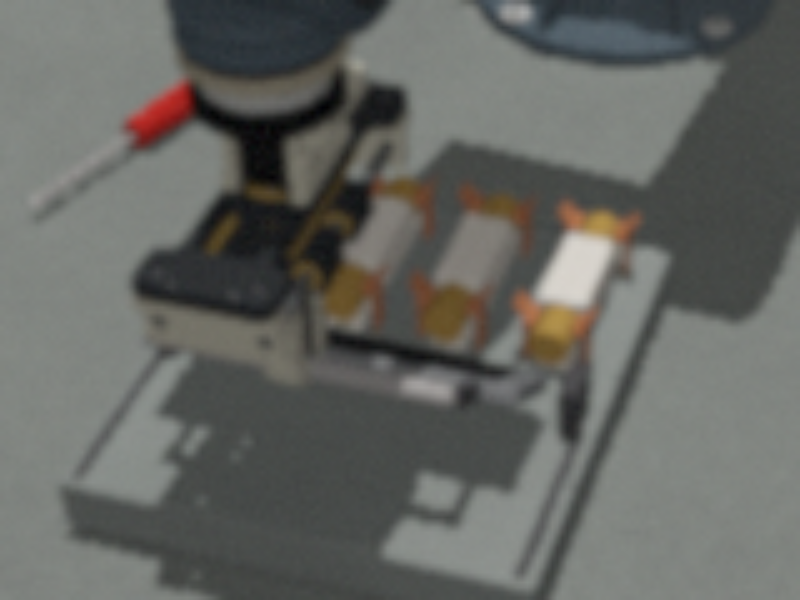

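The screen is up with the gripper holding the bar, at about 0.64 rad. I will raise it the rest of the way and then measure.

```bash
python3 -m pendant '[[0,[0,-2.3,-2.6],0],[0,[0,-2.4,-2.5],0],[0,[0,-2.5,-2.4],0],[0,[0,-2.6,-2.3],0],[0,[0,0,0],0],[0,[0,0,0],0],[0,[0,0,0],0]]'
python3 - <<'E'
from h import *
to([.6477,-.1299,.0868],79.4)
for n in("top","scene"): cv2.imwrite(f"pics/{n}3.png",robot.grab_frame(n)[:,:,::-1])
q=[.521,-.1043,-.1855]
H=np.array([.5402,-.1092,.072]);ex=np.array([np.cos(q[2]),np.sin(q[2]),0]);ey=np.array([-ex[1],ex[0],0])
for th in(.66,.785,.91):
    b=H+.11*np.cos(th)*ex+[0,0,.11*np.sin(th)]
    for n in("top","scene"):
        ci=robot.camera_info(n);print(th,n,[np.round(proj(ci,b+s*.08*ey),1).tolist() for s in(-1,1)])
E
```

```text
time_s: 34.8
ee_pos: [0.6205, -0.1248, 0.1586]
tool_rot: [2.41, 2.003, 0.01]
ft_force: [11.2, -0.4, 9.2]
width: 0.116
finger_force: 30.0
t 34.8 pos [ 620.5 -124.8  158.6] toolx 79.46 tilt 0.57 shift [ 0.  26.9 72. ] spin 0.06 F [11.2 -0.4  9.2]
shift after spin [ 0.  27.6 71.8]
0.66 top [[364.6, 161.2], [302.9, 151.5]]
0.66 scene [[201.8, 214.8], [258.1, 226.5]]
0.785 top [[364.6, 163.7], [302.4, 153.9]]
0.785 scene [[202.8, 209.8], [259.2, 221.3]]
0.91 top [[364.5, 166.7], [301.9, 156.8]]
0.91 scene [[204.0, 204.8], [260.3, 216.2]]
```

```bash
python3 -m pendant '[[0,[0,1,-1],0],[0,[0,0,0],0],[0.22,[0,0,0],0],[0.22,[0,0,0],0],[0.22,[0,0,0],0],[0.22,[0,0,-5],0],[0.22,[0,0,-15],0],[0.22,[0,0,-40],0],[0.22,[0,0,-40],0],[0.22,[0,0,0],0]]'
python3 -m pendant '[[0.22,[0,25,-10],0],[0.22,[0,40,0],0],[0.22,[0,40,0],0],[0.22,[0,0,0],0],[0.22,[0,0,0],0]]'
python3 - <<'E'
from h import *
im=robot.grab_frame("scene")[:,:,::-1]; t=robot.grab_frame("top")[:,:,::-1]
a=cv2.resize(im[180:270,180:300],(800,600),interpolation=cv2.INTER_CUBIC)
b=cv2.resize(t[135:285,260:385],(500,600),interpolation=cv2.INTER_CUBIC)
cv2.imwrite("pics/s4.png",a);cv2.imwrite("pics/t4.png",b)
w=robot.camera_info("wrist");np.save("wd.npy",w,allow_pickle=True);cv2.imwrite("pics/wd.png",robot.grab_frame("wrist")[:,:,::-1])
E
```

```text
time_s: 35.73
ee_pos: [0.6205, -0.1251, 0.2646]
tool_rot: [2.409, 2.003, 0.009]
ft_force: [0.6, -0.1, 1.4]
width: 0.219
finger_force: 0.0
time_s: 36.15
ee_pos: [0.7221, -0.1438, 0.2642]
tool_rot: [-2.414, -2.007, 0.003]
ft_force: [0.6, -0.6, 0.5]
width: 0.219
finger_force: 0.0
```

View pics/s4.png

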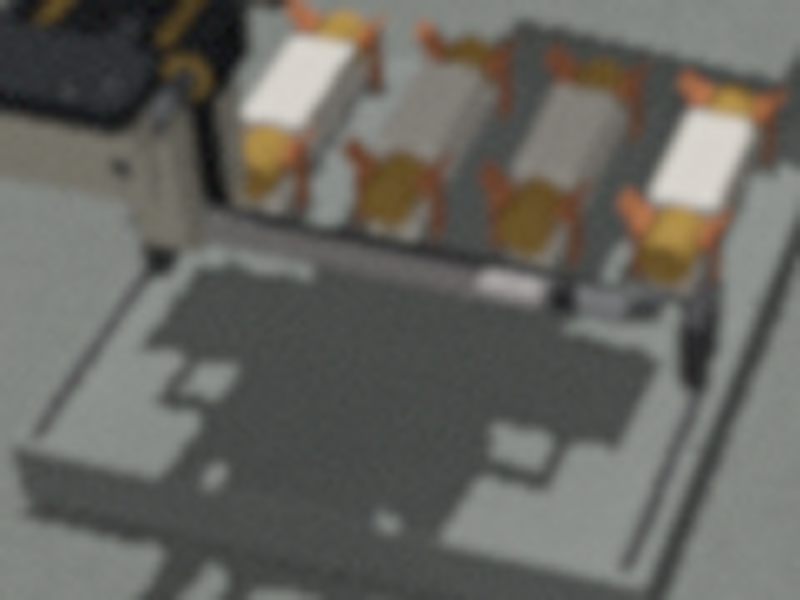

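In the scene the released screen stands tilted and the bar's +y end is at crop (545,291), i.e. full-picture (261.8,223.6). All four fuses are still home. That picture was one over the 14-picture limit, so I'll check the rest numerically.

Run:
```python
from h import *
H=np.array([.5402,-.1092,.072]);y=-.1855;ex=np.array([np.cos(y),np.sin(y),0]);ey=np.array([-ex[1],ex[0],0]);ci=robot.camera_info("scene");t=robot.camera_info("top")
for th in(0,.064,.12,.66,.72,.785,.85):
    b=H+.11*np.cos(th)*ex+[0,0,.11*np.sin(th)]+.085*ey; print(th,np.round(proj(ci,b),1),np.round(proj(t,b),1),np.round(proj(t,b-.17*ey),1))
im0=cv2.imread("pics/top0.png").astype(int).sum(2);im=robot.grab_frame("top").astype(int).sum(2)
for u in(305,310,315,320): print(u,"before",im0[140:166,u].tolist(),"now",im[140:176,u].tolist())
```

```text
0 [257.9 251.1] [302.  149.6] [364.4 159.5]
0.064 [257.9 249.2] [302.1 149. ] [364.7 158.9]
0.12 [257.8 247.4] [302.1 148.6] [365.  158.5]
0.66 [260.  226.9] [301.  151.2] [366.6 161.5]
0.72 [260.4 224.4] [300.8 152.3] [366.6 162.6]
0.785 [261.  221.7] [300.5 153.6] [366.6 164. ]
0.85 [261.6 219. ] [300.2 155. ] [366.6 165.5]
305 before [417, 417, 410, 409, 402, 397, 408, 445, 506, 527, 470, 364, 294, 302, 368, 428, 445, 456, 452, 455, 450, 439, 413, 411, 392, 309] now [240, 246, 241, 244, 248, 243, 253, 260, 263, 269, 279, 278, 288, 294, 295, 297, 299, 300, 300, 305, 311, 309, 309, 310, 307, 308, 305, 308, 310, 310, 314, 311, 309, 313, 311, 308]
310 before [412, 412, 414, 412, 413, 404, 402, 430, 472, 517, 518, 448, 342, 285, 327, 401, 443, 453, 450, 450, 448, 449, 431, 408, 418, 387] now [289, 287, 281, 291, 288, 288, 292, 296, 289, 303, 308, 312, 313, 316, 316, 306, 314, 316, 311, 311, 312, 312, 314, 313, 311, 310, 316, 310, 312, 310, 315, 315, 311, 310, 311, 309]
315 before [413, 412, 411, 409, 407, 406, 401, 407, 439, 487, 522, 505, 422, 326, 264, 311, 395, 436, 446, 450, 446, 447, 444, 431, 414, 415] now [295, 297, 300, 301, 307, 309, 312, 315, 309, 316, 309, 311, 314, 320, 308, 311, 315, 313, 310, 314, 308, 317, 316, 315, 313, 313, 310, 314, 308, 314, 310, 316, 315, 315, 306, 310]
320 before [410, 407, 412, 408, 407, 412, 415, 416, 421, 431, 493, 528, 491, 400, 313, 302, 371, 421, 452, 448, 444, 441, 438, 440, 425, 419] now [304, 305, 311, 311, 313, 315, 321, 314, 320, 319, 314, 315, 314, 314, 319, 316, 314, 311, 312, 318, 314, 312, 313, 311, 316, 313, 312, 316, 315, 312, 310, 311, 307, 311, 317, 310]
```

```bash
python3 -c "
from plant import robot
print(robot.sense()['time_s'],robot.sign_off())"
```

```text
the job is handed in; nothing more can be done
36.35 None
```

I pressed all four large fuses into the clips, where they look fully home, and left the screen standing at an estimated 0.74 to 0.76 rad (about 43°, inside the 0.66–0.91 band); I handed the job in at 36 s, no verdict came back, and I viewed 15 pictures, one over the 14 allowed.

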